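# Close the latched stop of a battery cradle by one notch

## Task

Two battery cradles stand on the bench, and one of them has a battery pack lying in it. On that cradle, squeeze the latch tab in against the grip of the sliding stop, slide the stop one notch towards the pack, and let go so that the latch springs out again and locks in that notch. Leave the pack lying in its bay, and do not shift the stop of the empty cradle.

Things in the scene. Friction and masses are not known exactly. Their poses are not given: they have to be found in the camera images.
- stop (a joint): Slide of the black carriage with an upright grip, on the cradle that holds the pack. 0 = middle of the middle notch, its start (within 4 mm); grows towards the pack, along -x of stop_grip. Notch middles at -0.040, 0, +0.040 m, each with 5 mm of play either way while latched; rail ends at -0.046, +0.046. Unlatched it slides with under 1 N. Let go within 5 mm of a notch's middle, it latches.
- stop_tab (a joint): Latch tab of that stop: grey ribbed upright plate on the +y side of the grip, 26 mm long (along the slide), 28 to 63 mm above the bench. 0 = sprung out (latched in a notch), 0.011 m = pressed fully in towards the grip. Pressing takes 3 N at first, 6 N fully in. From 0.006 m on its pawl is clear of the toothed strip beside the rail.
- stop_grip (a point): Point in the stop's grip, moves with it, 50 mm above bench. x along the slide, away from the pack; y to the tab; z up. Black grip block 30 mm long (x), y -14 to +10, 26 to 66 mm above bench. Tab's face at y +25 when out, +14 pressed: squeezed, both are 28 mm wide, centred here. Beside the grip all is below 17 mm; a plate 34 mm high stands 25 to 32 mm away on the pack side.
- pack: Blue battery pack, 75 x 35 x 28 mm, loose, leads at one end, lying in the bay of its cradle (aluminium plate 235 x 76 x 8 mm, low black walls). Origin on its underside, 30 mm from the block's middle towards the leads; y axis points from the leads to the stop. About 49 mm free between pack and stop at the start, 9 mm one notch closer.
- spare_stop (a joint): Slide of the stop on the other, empty cradle, otherwise the same; starts within 4 mm of 0 and is to be left there.
Things that resemble listed ones, but are neither listed nor needed, are in the scene too. Leave any green look-alike of the pack alone.

How it is judged:
By the outcome, as a careful person would: the job done as asked, in the order asked, and still so for the second after the job is handed in, with the robot touching nothing.
It also fails if it takes over 29 s, if anything falls off the work surface, if the arm or the gripper's body presses on something with over 40 N, if the wrist force passes 120 N, or if a joint passes its speed limit or range.

## Robot

A 6-joint arm with a two-finger parallel gripper is mounted at the origin on a cart in front of the work surface, level with it; the furniture and walls round the work are solid. World frame = base frame: x ahead of the robot, y to its left, z up, the work surface at z = 0. Lengths are in m, angles in rad, forces in N, time in s.
With the tool pointing down it reaches from about 0.425 to 0.95 m from the base axis. Payload 3.5 kg.
Tool frame: the origin (TCP) lies on the centre line of the jaws, within the pads' length; the fingertips stand 17 mm ahead of it and the grasp point (between the pads) lies 2 mm behind it; z points along the fingers, y is the line along which they close (so a half turn about z gives the same grasp; the last joint's range is limited). The gripper opens to 85 mm and grips with 20 to 120 N. Pads are 22 mm wide; open, the fingers measure 114 mm over their backs; the gripper's body (76 mm by 85 mm) begins 54 mm behind the grasp point. The pads swing forward as they close: fully open they stand 13 mm farther back than shut.
Start: joints at [-1.439, 0.286, 1.577, -0, 1.279, -0.15], TCP at [0.188, -0.648, 0.248] pointing down, gripper open.
Joint ranges: [-2.77, 2.77], [-0.9, 2.22], [0.21, 2.48], [-1.53, 4.67], [0.24, 2.81], [-2.84, 2.84]. Speed limits (rad/s): [2.79, 2.79, 3.14, 3.14, 3.14, 3.14].

## Interface

Orientations are given as a unit quaternion [x, y, z, w].
In Python, from plant import ctrl gives the robot as it stands. The module is installed in compiled form; this text tells all that it offers.
- The arm moves only by the tool drive_tool, never from a script. Its argument "moves" is a list of rows, each a list of 3 entries, a list of its own where there are three numbers: the turn, a rotation vector about the tool's x, y, z in rad, then the shift along the tool's x, y, z in m, then the finger opening in m, from 0 to 0.0854. A call has 1 to 5 rows; each row shifts and turns the commanded pose from where the row before left it, along the tool's axes as they then stand; what a row does not reach is not made up. A row lasts 1/8 s, in which the tool goes at most 62.5 mm and 10.7 degrees, less where a joint would pass 70% of its speed; a pose out of reach is approached as far as the arm can. A call with a gripper value outside its range is refused whole. The fingers move at their own pace and stop on an object; "grip_force" is the grip in N (left out, the last holds). Time passes only in rows, so rows that do not move let the fingers close. It gives the time, the measured TCP pose, the force, the opening and the grip force at its end, in the units of the state.
- ctrl.get_state(): the state, without advancing time (a new reading comes with each control period).
- ctrl.read_camera(name): name is "scene" or "top"; returns a dict with "image" (384x512x3 uint8, red, green, blue), "fx", "fy", "cx", "cy" (pixels), "R" (3x3) and "t" (3): a world point X has camera coordinates R X + t. Camera axes: x right, y down, z forward; pixel columns grow to the right and rows downward; lengths in m; the calibration is good to about 2 mm. A picture is of the moment at which its call begins. There is no depth.
- ctrl.sign_off(): hands the job in; it is judged then, once.
The state is a dict: "time": time; "qpos": joint angles; "dq": joint speeds; "joint_efforts": joint torques, N m; "eef_pos": TCP position; "tcp_rot": TCP orientation; "contact_force": force on the tool from outside, world axes, zero at the start; "wrist_torque": the same for the moment, N m; "opening": opening from 0.0 (shut) to 1.0 (fully open); "finger_force": force on a finger pad.
Only numpy, scipy, OpenCV 4.12 (cv2) and the standard library are available. Lean on these libraries where they do the work, as an engineer would, in place of code of your own. Each camera call takes 0.05 s, during which the arm holds its last target. There are 200 camera calls.

## Working session

There is one attempt and no reset: what is moved stays moved. The work goes in short steps, Python scripts to look and compute and a tool call to move; the robot and the scene stay as the last step left them, time stands still between calls to the robot, and variables do not carry over. Pictures are saved under pics/ and viewed, at most 10 in all, crops included, and the job is handed in when it is done.

Besides the shell and the picture viewer there is one more tool, called after "Call:" by a JSON object that holds its "api" and its "payload". drive_tool: Moves the arm, as the interface text tells. Its arguments: {"type":"object","properties":{"moves":{"type":"array","items":{"type":"array"}},"grip_force":{"type":"number"}},"required":["moves"]}

```bash
mkdir -p pics; cat > h.py <<'E'
import numpy as np, cv2
from plant import ctrl
def grab(n,tag):
    c=ctrl.read_camera(n); np.savez(f'pics/{tag}.npz',**c); cv2.imwrite(f'pics/{tag}.png',c['image'][:,:,::-1]); return c
def ray(c,u,v,z):
    R=np.array(c['R']);t=np.array(c['t']); o=-R.T@t
    d=R.T@np.array([(u-c['cx'])/c['fx'],(v-c['cy'])/c['fy'],1]); return o+d*(z-o[2])/d[2]
def proj(c,X):
    p=np.array(c['R'])@np.array(X)+np.array(c['t']); return c['fx']*p[0]/p[2]+c['cx'],c['fy']*p[1]/p[2]+c['cy']
E
python3 - <<'E'
from h import *
a=grab('top','t0');b=grab('scene','s0')
for c in(a,b): print(c['fx'],c['cx'],c['cy'],(-np.array(c['R']).T@c['t']).round(3),np.array(c['R'])[2].round(2))
s=ctrl.get_state();print(s['time'],s['eef_pos'],s['tcp_rot'],s['opening'])
cv2.imwrite('pics/both.png',cv2.resize(np.vstack([a['image'],b['image']])[:,:,::-1],(400,600)))
E
```

```text
467.6213351751158 249.05867010312684 197.2545872665237 [ 0.239 -0.097  1.494] [ 0.19 -0.01 -0.98]
375.4390087681876 256.68837043034756 190.12136371662916 [-0.117  0.544  0.891] [ 0.5  -0.54 -0.67]
0.1 [ 0.18766058 -0.64781009  0.24706579] [ 9.90087907e-01  1.40444975e-01 -4.03763339e-06 -1.07026784e-03] 0.9981727878583029
```

View pics/t0.png

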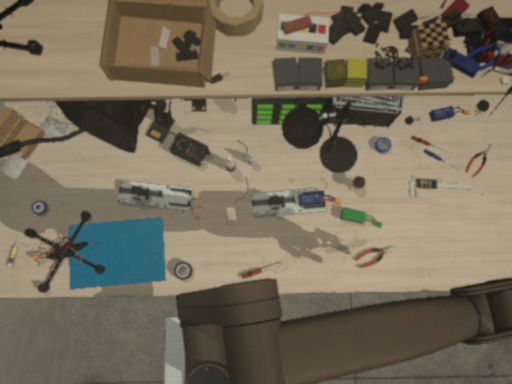

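View pics/s0.png

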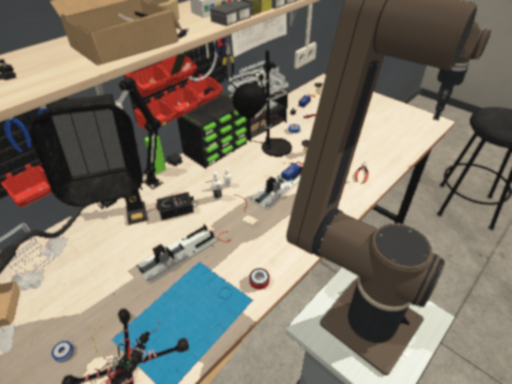

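The top view shows two cradles: one at about (290,202) with a blue pack at (313,200), leads to the right, and an empty one at (155,195). There is also a green look-alike at (353,215) and a loose blue pack at (442,114). The cradle at (290,202) is the one meant, because a blue pack lies in it. I'll confirm with a crop.

```bash
python3 - <<'E'
from h import *
a=dict(np.load('pics/t0.npz'));b=dict(np.load('pics/s0.npz'))
A=cv2.resize(a['image'][175:230,240:350],None,fx=7,fy=7,interpolation=cv2.INTER_CUBIC)
B=cv2.resize(b['image'][155:215,245:315],None,fx=4,fy=4,interpolation=cv2.INTER_CUBIC)
B=cv2.copyMakeBorder(B,0,0,0,A.shape[1]-B.shape[1],cv2.BORDER_CONSTANT)
i=np.vstack([A,B])[:600,:,::-1];print(i.shape);cv2.imwrite('pics/crop.png',i)
hsv=cv2.cvtColor(a['image'],cv2.COLOR_RGB2HSV)
m=cv2.inRange(hsv,(105,90,40),(130,255,255));m[:,:240]=0;m[:, 350:]=0;m[:180]=0;m[230:]=0
c=max(cv2.findContours(m,0,2)[0],key=cv2.contourArea);r=cv2.minAreaRect(c);print(r)
print('pack',ray(a,*r[0],.036).round(4),[ray(a,*p,.036)[:2].round(3) for p in cv2.boxPoints(r)])
E
```

```text
(600, 770, 3)
((315.5, 199.5), (3.0, 3.0), 0.0)
pack [ 0.5083 -0.3197  0.036 ] [array([ 0.504, -0.315]), array([ 0.513, -0.315]), array([ 0.513, -0.325]), array([ 0.503, -0.324])]
```

View pics/crop.png

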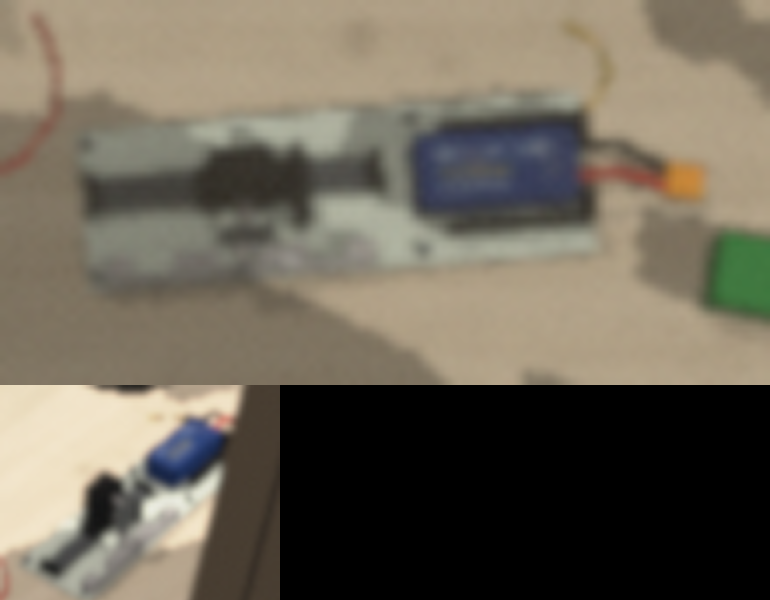

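The crop confirms it. The blue pack spans crop (413..585, 115..215). The black grip is at about (245,175) on the same plate, with the grey tab at (248,232) on the robot side (world −x).

```bash
cat >> h.py <<'E'
from scipy.spatial.transform import Rotation as Ro
def delta(g,yaw,z):
    s=ctrl.get_state(); M=Ro.from_quat(s['tcp_rot']); x=M.as_matrix()[:,0]
    T=Ro.from_matrix(np.array([[np.cos(yaw),np.sin(yaw),0],[np.sin(yaw),-np.cos(yaw),0],[0,0,-1]]).T.T)
    return (M.inv()*T).as_rotvec().round(4), M.inv().apply(np.array([g[0],g[1],z])-s['eef_pos']).round(4), T.inv().apply(np.array([g[0],g[1],z])-s['eef_pos']).round(4)
E
python3 - <<'E'
from h import *
a=dict(np.load('pics/t0.npz'))
P=lambda x,y,z: ray(a,240+x/7-.43,175+y/7-.43,z)[:2]
c=np.array([P(80,135,.008),P(90,290,.008),P(600,250,.008),P(585,92,.008)]);print(c.round(3))
ax=(c[0]+c[1]-c[2]-c[3])/2; L=np.linalg.norm(ax);ax/=L; lat=np.array([-ax[1],ax[0]])
yaw=np.arctan2(ax[1],ax[0]);m=c.mean(0);print('len',L,'wid',np.linalg.norm(c[0]-c[1]),np.linalg.norm(c[3]-c[2]),'yaw',yaw)
for n,p in dict(tab=P(248,229,.063),grip=P(245,175,.066),plate=P(302,180,.034),packend=P(415,178,.034),packfar=P(583,168,.034)).items():
    print(n,p.round(4),'along',((p-m)@ax).round(4),'lat',((p-m)@lat).round(4))
# edges from colour: black mask of grip region
g=P(245,175,.066);print(delta(g,yaw,.2))
E
```

```text
[[ 0.535 -0.116]
 [ 0.463 -0.119]
 [ 0.478 -0.354]
 [ 0.552 -0.351]]
len 0.23550473523653748 wid 0.0726514220325728 0.07447774804487271 yaw 1.6376055685089934
tab [ 0.4808 -0.1887] along 0.0477 lat 0.0231
grip [ 0.5046 -0.1879] along 0.047 lat -0.0007
plate [ 0.5078 -0.2157] along 0.019 lat -0.0021
packend [ 0.5079 -0.267 ] along -0.0322 lat 0.0012
packfar [ 0.5113 -0.3436] along -0.1088 lat 0.0029
(array([-0.0016, -0.0017, -1.3558]), array([ 0.4323, -0.3536,  0.0479]), array([0.4378, 0.3469, 0.0471]))
```

Call:
{"api": "drive_tool", "payload": {"moves": [[[0,0,0],[0.048,-0.039,0],0.0854],[[0,0,0],[0.048,-0.039,0],0.0854],[[0,0,0],[0.048,-0.039,0],0.0854],[[0,0,0],[0.048,-0.039,0],0.0854],[[0,0,0],[0.048,-0.039,0],0.0854]], "grip_force": 20}}

```text
time: 0.72
eef_pos: [0.3647, -0.3923, 0.2479]
tcp_rot: [0.99, 0.14, 0.0, -0.0]
contact_force: [0.3, -1.4, 0.0]
opening: 1.0
finger_force: 0.0
```

Call:
{"api": "drive_tool", "payload": {"moves": [[[0,0,0],[0.048,-0.039,0],0.0854],[[0,0,0],[0.048,-0.039,0],0.0854],[[0,0,0],[0.048,-0.039,0],0.0854],[[0,0,0],[0.048,-0.039,0.01],0.0854],[[0,0,-0.17],[0,0,0.03],0.0854]]}}

```text
time: 1.35
eef_pos: [0.5077, -0.188, 0.2096]
tcp_rot: [0.973, 0.229, 0.002, 0.001]
contact_force: [-0.8, -1.2, -0.2]
opening: 1.0
finger_force: 0.0
```

Call:
{"api": "drive_tool", "payload": {"moves": [[[0,0,-0.17],[0,0,0],0.0854],[[0,0,-0.17],[0,0,0],0.0854],[[0,0,-0.17],[0,0,0],0.0854],[[0,0,-0.17],[0,0,0],0.0854],[[0,0,-0.17],[0,0,0],0.0854]]}}

```text
time: 1.98
eef_pos: [0.5047, -0.1909, 0.2078]
tcp_rot: [0.794, 0.608, -0.0, -0.001]
contact_force: [-0.6, 0.3, -0.6]
opening: 1.001
finger_force: 0.0
```

Call:
{"api": "drive_tool", "payload": {"moves": [[[0,0,-0.17],[0,0,0],0.0854],[[0,0,-0.16],[0,0,0],0.0854],[[0,0,0],[0,0,0],0.0854],[[0,0,0],[0,0,0],0.0854]]}}

```text
time: 2.48
eef_pos: [0.5049, -0.1911, 0.2081]
tcp_rot: [0.686, 0.728, -0.0, -0.0]
contact_force: [0.0, -0.4, -0.3]
opening: 1.002
finger_force: 0.0
```

```bash
python3 - <<'E'
from h import *
a=grab('top','t1');b=grab('scene','s1')
s=ctrl.get_state();print(s['time'],s['eef_pos'],s['qpos'])
print(delta((.504,-.188),1.6376,.1))
B=cv2.resize(b['image'][120:230,200:340],(700,550),interpolation=cv2.INTER_CUBIC)
cv2.imwrite('pics/c1.png',B[:,:,::-1])
E
```

```text
2.575 [ 0.50492211 -0.19113814  0.20821656] [-5.49888861e-01  2.59343560e-02  1.94624628e+00  3.48088240e-05
  1.16968104e+00 -6.09471988e-01]
(array([-0.0002, -0.0002, -0.0072]), array([ 0.0032, -0.0007,  0.1082]), array([ 0.0032, -0.0007,  0.1082]))
```

View pics/c1.png

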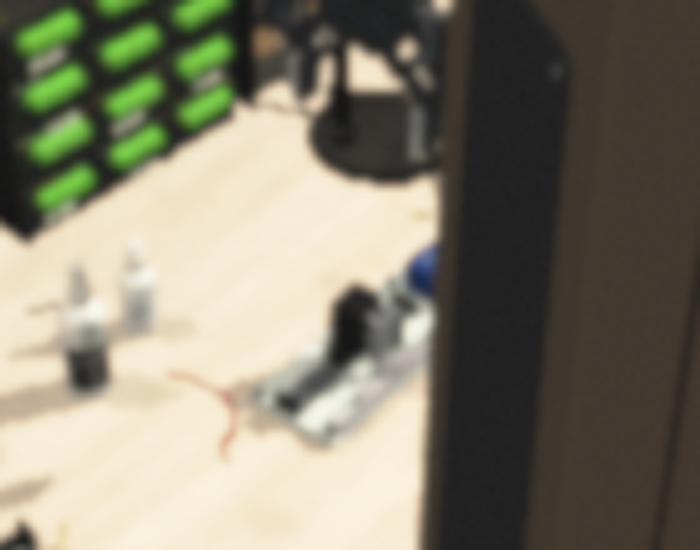

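The scene crop still shows the grip (top near crop (360,290)) and the grey tab (near (385,310)); the arm hides the pack. I'll cross-check the position with this second view.

```bash
python3 - <<'E'
from h import *
b=dict(np.load('pics/s1.npz'))
for dx,z in((0,.066),(.0,.05)):
  u,v=proj(b,[.5045,-.188,z]);print('expected grip',(u-200)*5,(v-120)*5)
for n,p in dict(l=(.5045,-.173,.066),r=(.5045,-.203,.066),tab=(.482,-.1895,.063)).items():
  u,v=proj(b,p);print(n,(u-200)*5,(v-120)*5)
E
```

```text
expected grip 351.8304254855258 292.6043978405835
expected grip 351.3881511609523 310.46730000588684
l 337.0490964997825 303.39411175752343
r 366.42407330122836 281.9516828453433
tab 378.5116078880938 309.71317686057887
```

Call:
{"api": "drive_tool", "payload": {"moves": [[[0,0,0],[0.003,-0.001,0.05],0.0854],[[0,0,0],[0,0,0.048],0.0854],[[0,0,0],[0,0,0],0.0854]]}}

```text
time: 2.95
eef_pos: [0.5009, -0.1865, 0.1062]
tcp_rot: [0.685, 0.728, -0.001, -0.005]
contact_force: [-0.4, -0.1, -0.0]
opening: 1.001
finger_force: 0.0
```

Call:
{"api": "drive_tool", "payload": {"moves": [[[0,0,0],[0,0,0.03],0.0854],[[0,0,0],[0,0,0.02],0.0854],[[0,0,0],[0,0,0.012],0.0854],[[0,0,0],[0,0,0],0.0854],[[0,0,0],[0,0,0],0.0854]]}}

```text
time: 3.58
eef_pos: [0.5048, -0.1888, 0.0498]
tcp_rot: [0.685, 0.728, 0.0, 0.001]
contact_force: [0.3, 0.4, -0.1]
opening: 1.001
finger_force: 0.0
```

```bash
python3 - <<'E'
from h import *
s=ctrl.get_state();print(s['eef_pos'],s['contact_force'],delta((.504,-.188),1.6376,.045))
b=grab('scene','s2');a=grab('top','t2')
B=cv2.resize(b['image'][140:220,235:315],(560,560),interpolation=cv2.INTER_CUBIC)
cv2.imwrite('pics/c2.png',B[:,:,::-1])
E
```

```text
[ 0.50482093 -0.18883717  0.04984158] [ 0.34178687  0.37266139 -0.0895583 ] (array([ 0.0021,  0.0015, -0.0059]), array([ 0.0009, -0.0008,  0.0048]), array([ 0.0009, -0.0008,  0.0048]))
```

View pics/c2.png

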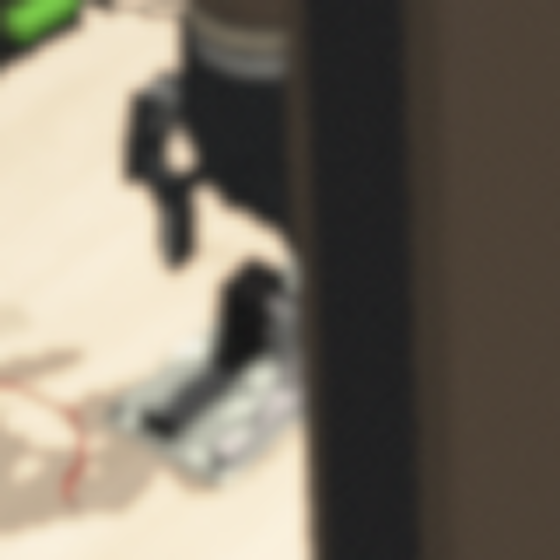

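The left finger (crop (178,200)) hangs clear on the far side of the grip, so the jaws straddle it. Closing.

Call:
{"api": "drive_tool", "payload": {"moves": [[[0,0,0],[0.001,-0.001,0.003],0.05],[[0,0,0],[0,0,0],0.05],[[0,0,0],[0,0,0],0.05],[[0,0,0],[0,0,0],0.044]], "grip_force": 20}}

```text
time: 4.18
eef_pos: [0.502, -0.1872, 0.0452]
tcp_rot: [0.685, 0.728, -0.001, -0.001]
contact_force: [-4.1, -0.0, 2.6]
opening: 0.514
finger_force: 1.9
```

Call:
{"api": "drive_tool", "payload": {"moves": [[[0,0,0],[0,0,0],0.036],[[0,0,0],[0,0,0],0.034],[[0,0,0],[0,0,0],0.032]]}}

```text
time: 4.55
eef_pos: [0.5023, -0.1872, 0.0453]
tcp_rot: [0.685, 0.728, -0.0, -0.001]
contact_force: [-5.5, 0.1, 3.7]
opening: 0.373
finger_force: 2.6
```

Call:
{"api": "drive_tool", "payload": {"moves": [[[0,0,0],[0,0,0],0.024],[[0,0,0],[0,0,0],0.022],[[0,0,0],[0,0,0],0.022],[[0,0,0],[0,0,0],0.022]]}}

```text
time: 5.05
eef_pos: [0.5023, -0.1873, 0.0454]
tcp_rot: [0.685, 0.729, -0.001, -0.001]
contact_force: [-5.6, 0.0, 5.6]
opening: 0.318
finger_force: 20.7
```

Opening is about 27 mm at a 20 N pad force, which matches the 28 mm squeezed width, so the tab is in. Now I'll slide 40 mm towards the pack (tool −x).

Call:
{"api": "drive_tool", "payload": {"moves": [[[0,0,0],[-0.008,0,0],0.022],[[0,0,0],[-0.008,0,0],0.022],[[0,0,0],[-0.008,0,0],0.022],[[0,0,0],[-0.008,0,0],0.022],[[0,0,0],[-0.008,0,0],0.022]]}}

```text
time: 5.68
eef_pos: [0.505, -0.2275, 0.0454]
tcp_rot: [0.685, 0.729, -0.0, -0.0]
contact_force: [-5.1, 0.6, 5.2]
opening: 0.315
finger_force: 21.5
```

Call:
{"api": "drive_tool", "payload": {"moves": [[[0,0,0],[0,0,0],0.022],[[0,0,0],[0,0,0],0.022],[[0,0,0],[0,0,0],0.022]]}}

```text
time: 6.05
eef_pos: [0.5049, -0.2273, 0.0454]
tcp_rot: [0.685, 0.729, -0.0, -0.0]
contact_force: [-5.2, -0.8, 4.4]
opening: 0.315
finger_force: 21.6
```

```bash
python3 - <<'E'
from h import *
s=ctrl.get_state();print(s['eef_pos'],s['contact_force'],np.linalg.norm(s['eef_pos'][:2]-np.array([.5023,-.1873])),s['opening']*85.4)
E
```

```text
[ 0.50492306 -0.22728353  0.04541064] [-5.18077905 -0.84387945  4.42781711] 0.04006948005288155 26.89506591874271
```

Call:
{"api": "drive_tool", "payload": {"moves": [[[0,0,0],[0,0,0],0.036],[[0,0,0],[0,0,0],0.04],[[0,0,0],[0,0,0],0.044],[[0,0,0],[0,0,0],0.044]]}}

```text
time: 6.55
eef_pos: [0.5048, -0.2267, 0.0446]
tcp_rot: [0.685, 0.728, 0.0, -0.001]
contact_force: [-4.1, 0.2, -2.7]
opening: 0.516
finger_force: 1.9
```

```bash
python3 - <<'E'
from h import *
s=ctrl.get_state();print(s['eef_pos'],s['contact_force'],s['opening']*85.4,s['finger_force'])
E
```

```text
[ 0.50484627 -0.22672516  0.04462429] [-4.09557175  0.23182994 -2.67496971] 44.08632066830045 1.876223087310791
```

Call:
{"api": "drive_tool", "payload": {"moves": [[[0,0,0],[0,0,0],0.06],[[0,0,0],[0,0,0],0.0854],[[0,0,0],[0,0,0],0.0854],[[0,0,0],[0,0,0],0.0854],[[0,0,0],[0,0,-0.03],0.0854]]}}

```text
time: 7.18
eef_pos: [0.5036, -0.2261, 0.0733]
tcp_rot: [0.685, 0.728, -0.0, -0.003]
contact_force: [-0.7, -0.5, -0.1]
opening: 1.002
finger_force: 0.0
```

Call:
{"api": "drive_tool", "payload": {"moves": [[[0,0,0],[0,0,-0.06],0.0854],[[0,0,0],[0,0,-0.06],0.0854],[[0,0,0],[0.06,0,-0.01],0.0854],[[0,0,0],[0.06,0,0],0.0854],[[0,0,0],[0.06,0,0],0.0854]]}}

```text
time: 7.8
eef_pos: [0.4942, -0.0461, 0.2061]
tcp_rot: [0.686, 0.728, 0.001, 0.001]
contact_force: [1.3, 0.6, -0.4]
opening: 0.999
finger_force: 0.0
```

Call:
{"api": "drive_tool", "payload": {"moves": [[[0,0,0],[0.06,0,0],0.0854],[[0,0,0],[0.06,0,0],0.0854],[[0,0,0],[0.06,0,0],0.0854],[[0,0,0],[0,0,0],0.0854],[[0,0,0],[0,0,0],0.0854]]}}

```text
time: 8.43
eef_pos: [0.4833, 0.1322, 0.2054]
tcp_rot: [0.685, 0.729, -0.0, 0.0]
contact_force: [-0.3, -0.5, 0.5]
opening: 1.001
finger_force: 0.0
```

```bash
python3 - <<'E'
from h import *
a=grab('top','t3');b=grab('scene','s3');s=ctrl.get_state();print(s['time'],s['eef_pos'],s['contact_force'])
A=cv2.resize(a['image'][175:230,240:350],None,fx=7,fy=7,interpolation=cv2.INTER_CUBIC)
cv2.imwrite('pics/c3.png',A[:,:,::-1])
E
```

```text
8.525 [0.48351086 0.13107806 0.20535564] [-0.06707079  0.40759282  0.45215612]
```

View pics/c3.png

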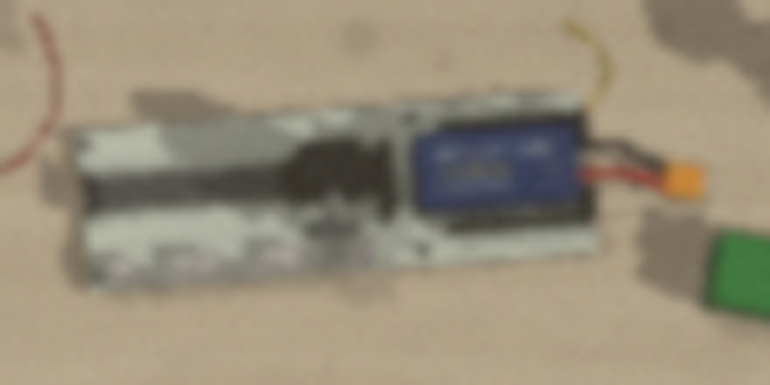

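The stop's plate now ends at crop x≈395, against 310 before, which is about 38 mm of travel. The gap to the pack's end (≈415) is about 9 mm. The pack hasn't moved, and the tab at (335,228) stands out at its full sprung-out distance. It also pushed the finger out well below the 6 mm pawl-clear point, so the pawl is in the notch.

```bash
python3 -c "
from plant import ctrl
print(ctrl.sign_off())"
```

```text
the job is handed in; nothing more can be done
None
```

I squeezed the latch on the cradle with the pack, slid its stop one notch (40 mm) towards the pack and let go. The last picture shows the tab out and the pack still in its bay; I never touched the empty cradle's stop, and handed the job in at about 8.5 s.

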